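Press home the row of vials on a sampler carousel

TASK

Five capped vials stand in a curved row in the sleeves of the round sampler carousel, all of them not quite pushed in. Run your fingertips along the row in one unbroken pass, starting with the vial next to the rectangular index block and taking each in turn, and gently press each cap down until it rests fully home on its sleeve, keeping the fingertips over the carousel and within a hand's breadth (80 mm) above the caps until the last one is home. Grasp and lift nothing, pull no vial up, leave all the other things where they stand, and finish with the hand clear.

Things in the scene. Friction and masses are not known exactly. Their poses are not given: they have to be found in the camera images.
- carousel: Round sampler carousel, fixed to the bench, turned any way: aluminium disc 300 mm across, top 52 mm above the bench. Origin: centre of its underside on the bench, z up. On a circle of radius 115 mm it has 12 places 30 degrees (60 mm) apart. Anticlockwise from its +x axis: five sleeves with the vials in order, six empty sleeves with dark mouths (all 33 mm across, tops at 75 mm), the index block.
- index (a point): Centre of the top of the grey rectangular index block, 44 mm (radial) x 22 mm, top 76 mm above the bench, on the carousel's 115 mm circle in the place just before the first vial (30 degrees clockwise of it, seen from above).
- vial1_cap (a point): Centre of the top of the cap of the first vial of the row (next to the index block). Glass vial 22 mm across with a flat aluminium cap 29 mm across and 9 mm thick; bare glass shows between cap and sleeve until it is home. Fully home, the cap rests on its sleeve, its top 84 mm above the bench; at the start it stands 7 to 10 mm higher.
- vial1 (a joint): How far the first vial has been pushed in, in m: 0 to 0.003 at the start, 0.010 fully home (a firm stop). It slides straight down, held by friction (about 3.5 N to move it, and it stays where it is left); negative if it is pulled up.
- vial2_cap (a point): Centre of the top of the cap of the second vial of the row (30 degrees anticlockwise from the first vial, seen from above). Glass vial 22 mm across with a flat aluminium cap 29 mm across and 9 mm thick; bare glass shows between cap and sleeve until it is home. Fully home, the cap rests on its sleeve, its top 84 mm above the bench; at the start it stands 7 to 10 mm higher.
- vial2 (a joint): How far the second vial has been pushed in, in m: 0 to 0.003 at the start, 0.010 fully home (a firm stop). It slides straight down, held by friction (about 3.5 N to move it, and it stays where it is left); negative if it is pulled up.
- vial3_cap (a point): Centre of the top of the cap of the third vial of the row (60 degrees anticlockwise from the first vial, seen from above). Glass vial 22 mm across with a flat aluminium cap 29 mm across and 9 mm thick; bare glass shows between cap and sleeve until it is home. Fully home, the cap rests on its sleeve, its top 84 mm above the bench; at the start it stands 7 to 10 mm higher.
- vial3 (a joint): How far the third vial has been pushed in, in m: 0 to 0.003 at the start, 0.010 fully home (a firm stop). It slides straight down, held by friction (about 3.5 N to move it, and it stays where it is left); negative if it is pulled up.
- vial4_cap (a point): Centre of the top of the cap of the fourth vial of the row (90 degrees anticlockwise from the first vial, seen from above). Glass vial 22 mm across with a flat aluminium cap 29 mm across and 9 mm thick; bare glass shows between cap and sleeve until it is home. Fully home, the cap rests on its sleeve, its top 84 mm above the bench; at the start it stands 7 to 10 mm higher.
- vial4 (a joint): How far the fourth vial has been pushed in, in m: 0 to 0.003 at the start, 0.010 fully home (a firm stop). It slides straight down, held by friction (about 3.5 N to move it, and it stays where it is left); negative if it is pulled up.
- vial5_cap (a point): Centre of the top of the cap of the fifth and last vial of the row (120 degrees anticlockwise from the first vial, seen from above). Glass vial 22 mm across with a flat aluminium cap 29 mm across and 9 mm thick; bare glass shows between cap and sleeve until it is home. Fully home, the cap rests on its sleeve, its top 84 mm above the bench; at the start it stands 7 to 10 mm higher.
- vial5 (a joint): How far the fifth and last vial has been pushed in, in m: 0 to 0.003 at the start, 0.010 fully home (a firm stop). It slides straight down, held by friction (about 3.5 N to move it, and it stays where it is left); negative if it is pulled up.
- jar: Loose squat amber glass jar with a white lid, 54 mm across, 42 mm high, standing in the middle of the carousel disc (top 94 mm above the bench). Origin: centre of its underside. Leave alone.
- spare_vial: Loose small capped vial, 25 mm across, 35 mm high, standing on the carousel disc about 65 mm from its centre, on the side away from the row (top 87 mm above the bench). Origin: centre of its underside. Leave alone.
- spare_cap: Loose aluminium cap, a disc 29 mm across, 9 mm thick, lying on the carousel disc about 58 mm from its centre, inside the row (top 61 mm above the bench). Origin: centre of its underside. Leave alone.
- beaker: Loose glass beaker, 68 mm across, 85 mm high, on the bench at one side of the carousel. Origin: centre of its underside. Leave alone.
- bottle: Loose amber bottle with a cap, 60 mm across, 110 mm high, on the bench at one side of the carousel. Origin: centre of its underside. Leave alone.
- wrench: Loose steel wrench, 160 mm long, lying flat on the bench to the robot's right. Origin: near its middle, on its underside. Leave alone.
- vial_tray: Loose empty white plastic tray, 110 x 80 x 30 mm, on the bench to the robot's right. Origin: centre of its underside. Leave alone.

How it is judged:
By the outcome, as a careful person would: the job done as asked, in the order asked, and still so for the second after the job is handed in, with the robot touching nothing.
It also fails if it takes over 51 s, if anything falls off the work surface, if the arm or the gripper's body presses on something with over 40 N, if the wrist force passes 120 N, or if a joint passes its speed limit or range.

ROBOT

A 7-joint arm with a two-finger parallel gripper is mounted at the origin on the work surface. World frame = base frame: x ahead of the robot, y to its left, z up, the work surface at z = 0. Lengths are in m, angles in rad, forces in N, time in s.
With the tool pointing down it reaches from about 0.4 to 0.85 m from the base axis. Payload 4.5 kg.
Tool frame: the origin (TCP) lies between the finger pads; the fingertips stand r.finger_overhang ahead of it and the grasp point (between the pads) lies 8 mm behind it (r.finger_overhang is the distance from the TCP to the fingertips, in m); z points along the fingers, x is the direction in which the jaws open and shut, and the axes are right-handed (so a half turn about z gives the same grasp; the last joint's range is limited). The gripper opens to 88 mm and grips with 3 to 60 N. Pads are 18 mm wide; open, the fingers measure 123 mm over their backs; the gripper's body (75 mm by 187 mm) begins 45 mm behind the grasp point.
Start: joints at [-1.15, 0.689, -0.195, 1.565, 0.157, 0.902, -0.215], TCP at [0.236, 0.579, 0.25] pointing down, gripper open.
Joint ranges: [-3.01, 3.01], [-0.46, 2.08], [-1.47, 1.51], [0.13, 2.56], [-1, 4.14], [0.04, 2.09], [-2.66, 2.66]. Speed limits (rad/s): [2.57, 2.57, 3.14, 3.14, 3.14, 3.14, 3.14].

INTERFACE

Orientations are given as a unit quaternion [x, y, z, w].
In Python, from plant import r gives the robot as it stands.
- The arm moves only by the tool move_arm, never from a script. Its argument "targets" is a list that holds one entry, the list of rows, each a list of 7 numbers: the turn, a rotation vector about the world's x, y, z in rad, then the shift along the world's x, y, z in m, then the opening, from 0 (shut) to 1 (fully open). A call has 1 to 5 rows; each row shifts and turns the pose as measured when the row begins; what a row does not reach is not made up. A row lasts 1/10 s, in which the tool goes at most 50 mm and 8.59 degrees, less where a joint would pass 70% of its speed; a pose out of reach is approached as far as the arm can. A call with a gripper value outside its range is refused whole. The fingers move at their own pace and stop on an object; "force" is the grip in N (left out, the last holds). Time passes only in rows, so rows that do not move let the fingers close. It gives the time, the measured TCP pose, the force and the opening at its end, in the units of the state.
- r.get_state(): the state, without advancing time (a new reading comes with each control period).
- r.snapshot(name): name is "scene" or "top"; returns a dict with "frame" (384x512x3 uint8, red, green, blue), "K" (3x3 intrinsics, pixels), "D" ([k1, k2, p1, p2, k3] as OpenCV has them; the pictures are not rectified), "T" (4x4, takes a point from camera to world coordinates). Camera axes: x right, y up, looking along -z (the intrinsics and any distortion apply to the point x, -y, -z); pixel columns grow to the right and rows downward; lengths in m; the calibration is good to about 2 mm. A picture is of the moment at which its call begins. There is no depth.
- r.finish_job(): hands the job in, once; it reports no verdict.
Trained networks look in a picture, given as the dict that the camera call returned (one of the last four; its "shot" number tells which), for a name from the list of things; names that differ only in an ending like _2 or _b are one class to them, and where a whole thing is asked for, a point or a joint stands for the part that bears it (a point fixed in the world has none). Each returns a list of dicts, best first, with "score" (0 to 1); they miss things now and then, are a little off and sometimes report something else, mostly with a low value. They report only what shows in the picture. A call takes as long as a camera call.
- r.find_in(picture, query): "centre" ([row, column] in pixels, amid what is visible of it).
The state is a dict: "clock": time; "q": joint angles; "qd": joint speeds; "joint_torque": joint torques, N m; "tool_pos": TCP position; "eef_rot": TCP orientation; "contact_force": force on the tool from outside, world axes, zero at the start; "moment": the same for the moment, N m; "opening": opening from 0.0 (shut) to 1.0 (fully open).
Only numpy, scipy, OpenCV 4.12 (cv2) and the standard library are available. Lean on these libraries where they do the work, as an engineer would, in place of code of your own. Each camera call takes 0.05 s, during which the arm holds its last target. There are 200 camera calls.

## Working session

There is one attempt and no reset: what is moved stays moved. The work goes in short steps, Python scripts to look and compute and a tool call to move; the robot and the scene stay as the last step left them, time stands still between calls to the robot, and variables do not carry over. Pictures are saved under pics/ and viewed, about 8 in all and at most 12, crops included, and the job is handed in when it is done.

Besides the shell and the picture viewer there is one more tool, called by a JSON object that holds its "api" and its "payload", one argument or row to a line. move_arm: Moves the arm, as the interface text tells. Its arguments: {"type":"object","properties":{"targets":{"type":"array","items":{"type":"array","items":{"type":"array","items":{"type":"number"}}}},"force":{"type":"number"}},"required":["targets"]}

```bash
mkdir -p pics
cat > h.py <<'E'
from plant import r
import numpy as np, cv2
def ray(s,rc,z):
    K=np.array(s["K"]);D=np.array(s["D"],float);T=np.array(s["T"])
    u=cv2.undistortPoints(np.array([[[rc[1],rc[0]]]],float),K,D)[0,0]
    d=T[:3,:3]@np.array([u[0],-u[1],-1.]);o=T[:3,3]
    return o+d*(z-o[2])/d[2]
def proj(s,P):
    K=np.array(s["K"]);D=np.array(s["D"],float);T=np.array(s["T"])
    c=(np.atleast_2d(P)-T[:3,3])@T[:3,:3]; c=c*[1,-1,-1]
    return cv2.projectPoints(c,np.zeros(3),np.zeros(3),K,D)[0][:,0]
def save(s,n): cv2.imwrite(f"pics/{n}.png",s["frame"][:,:,::-1])
E
python3 - <<'E'
from h import *
st=r.get_state();print(st["clock"],st["tool_pos"],st["eef_rot"],st["contact_force"],st["opening"],r.finger_overhang)
for c in("top","scene"):
    s=r.snapshot(c);save(s,c)
    print(c,np.array(s["T"])[:3,3])
    for n,z in[("index",.076)]+[(f"vial{i}_cap",.0925) for i in range(1,6)]+[("jar",.075),("spare_cap",.06),("carousel",.052)]:
        for d in r.find_in(s,n)[:5]: print(n,np.round(d["centre"],1),round(d["score"],2),ray(s,d["centre"],z).round(4))
E
```

```text
0.0 [0.23558226 0.57825095 0.24892423] [ 8.29801669e-01  5.58057678e-01 -7.10854445e-04  5.59880518e-04] [-0.64824785  1.07742687 -0.30115111] 1.0020665321892068 0.011
top [0.35214142 0.00474967 1.15002008]
index [177.6 258.8] 0.64 [ 0.532  -0.0289  0.076 ]
vial1_cap [133.9 256.7] 0.62 [ 0.662  -0.0249  0.0925]
vial1_cap [173.1 294.1] 0.48 [ 0.541  -0.133   0.0925]
vial2_cap [153.2 288.4] 0.57 [ 0.6014 -0.1181  0.0925]
vial3_cap [178.7 255.5] 0.56 [ 0.5261 -0.0186  0.0925]
vial3_cap [210.3 130.6] 0.27 [0.4392 0.3454 0.0925]
vial4_cap [177.9 257.8] 0.68 [ 0.5283 -0.0255  0.0925]
vial4_cap [132.9 259.6] 0.46 [ 0.665  -0.0336  0.0925]
vial5_cap [133.6 238.9] 0.53 [0.6637 0.0284 0.0925]
jar [132.7 256.8] 0.63 [ 0.6709 -0.0257  0.075 ]
spare_cap [154.2 263.5] 0.4 [ 0.607  -0.0453  0.06  ]
carousel [178.6 253.7] 0.68 [ 0.5331 -0.0141  0.052 ]
scene [ 1.21943615 -0.28175655  0.94618865]
index [224.8 253.8] 0.71 [ 0.6002 -0.0417  0.076 ]
vial1_cap [299.4 110.1] 0.43 [ 0.6835 -0.4038  0.0925]
vial1_cap [235.2 223.3] 0.23 [ 0.6139 -0.1256  0.0925]
vial1_cap [206.7 258.2] 0.18 [ 0.5626 -0.0148  0.0925]
vial2_cap [230.7 221.8] 0.52 [ 0.5999 -0.1246  0.0925]
vial3_cap [244.5 242.3] 0.51 [ 0.656  -0.0928  0.0925]
vial4_cap [239.1 266.8] 0.59 [ 0.6631 -0.0332  0.0925]
vial5_cap [232.7 291.4] 0.43 [0.6676 0.0291 0.0925]
jar [207.1 254.9] 0.81 [ 0.5472 -0.0177  0.075 ]
jar [154.1 364.6] 0.48 [0.4802 0.3478 0.075 ]
spare_cap [231.7 251.5] 0.66 [ 0.6068 -0.0506  0.06  ]
spare_cap [240.7 271.6] 0.15 [ 0.6507 -0.0146  0.06  ]
carousel [225.1 257.1] 0.68 [ 0.5871 -0.0276  0.052 ]
carousel [234.2 291.7] 0.24 [0.646  0.0426 0.052 ]
```

View pics/top.png

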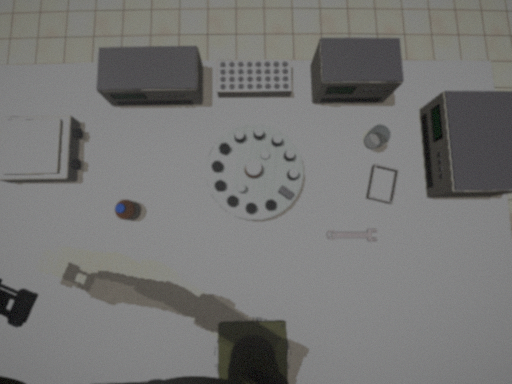

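View pics/scene.png

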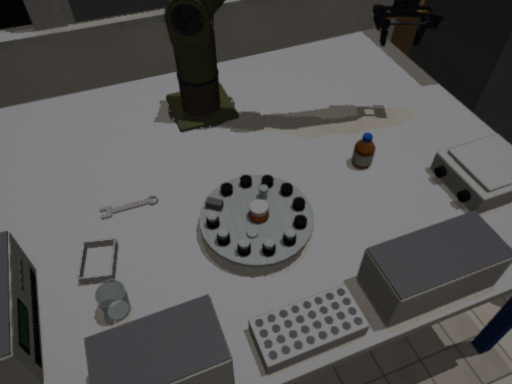

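The top view shows the index block near (col 287, row 192). Vials 1–5 are at about (293,174), (290,155), (278,141), (259,133) and (240,137), with dark mouths around the rest of the circle. The scene view agrees. Next I'll fit the carousel pose.

```bash
cat > fit.py <<'E'
from h import *
from scipy.optimize import least_squares
def blobs(s,cen,R):
    f=s["frame"];y0,x0=int(cen[1])-R,int(cen[0])-R
    g=cv2.resize(cv2.cvtColor(f[y0:y0+2*R,x0:x0+2*R],cv2.COLOR_RGB2GRAY),None,fx=6,fy=6,interpolation=cv2.INTER_CUBIC)
    n,l,st,c=cv2.connectedComponentsWithStats((g<45).astype(np.uint8))
    return g,[((c[i]+.5)/6-.5+[x0,y0],st[i,4]/36) for i in range(1,n) if st[i,4]>36*25]
if __name__=="__main__":
    for nm,R in(("top",56),("scene",70)):
        s=r.snapshot(nm);c=proj(s,[.545,-.017,.06])[0]
        g,b=blobs(s,c,R)
        pts=[]
        for p,a in b:
            P=ray(s,p[::-1],.075);print(nm,p.round(1),round(a),P.round(4));pts.append(P[:2])
        pts=np.array(pts)
        def res(v,pts=pts):
            a=v[2]+np.radians(np.arange(12)*30);Q=v[:2]+.115*np.c_[np.cos(a),np.sin(a)]
            return np.min(np.linalg.norm(pts[:,None]-Q[:11],axis=2),1)
        # vial 1 direction: about (0.54,-0.133)
        f=least_squares(res,[.545,-.017,np.radians(-92)],loss="soft_l1",f_scale=.003)
        print(f.x,np.degrees(f.x[2]),res(f.x).round(4))
        f=s["frame"];y0,x0=int(c[1])-R,int(c[0])-R
        cv2.imwrite(f"pics/c_{nm}.png",cv2.resize(f[y0:y0+2*R,x0:x0+2*R,::-1],None,fx=4,fy=4,interpolation=cv2.INTER_CUBIC))
E
python3 fit.py; python3 -c "
import cv2;a=cv2.imread('pics/c_top.png');b=cv2.imread('pics/c_scene.png');b=b[:448,56:504];a=a[:,:350+0] if 0 else a
import numpy as np;m=cv2.resize(np.hstack([a,cv2.resize(b,(448,448))]),(800,400));cv2.imwrite('pics/m1.png',cv2.convertScaleAbs(m,alpha=1.3))"
```

```text
Traceback (most recent call last):
  File "fit.py", line 20, in <module>
    f=least_squares(res,[.545,-.017,np.radians(-92)],loss="soft_l1",f_scale=.003)
  File "fit.py", line 18, in res
    return np.min(np.linalg.norm(pts[:,None]-Q[:11],axis=2),1)
                                 ~~~~~~~~~~~^~~~~~~
ValueError: operands could not be broadcast together with shapes (0,1) (11,2) 
[ WARN:0@0.016] global loadsave.cpp:275 findDecoder imread_('pics/c_top.png'): can't open/read file: check file path/integrity
[ WARN:0@0.016] global loadsave.cpp:275 findDecoder imread_('pics/c_scene.png'): can't open/read file: check file path/integrity
Traceback (most recent call last):
TypeError: 'NoneType' object is not subscriptable
```

```bash
sed -i 's/g<45/g<TH/; s/^def blobs/TH=75\ndef blobs/' fit.py
sed -i 's/    return g,\[/    print("levels",np.percentile(g,[0.5,3,10,50]))\n    return g,[/; s/36\*25\]/36*20 and st[i,4]<36*200]/' fit.py
python3 fit.py; python3 -c "
import cv2;a=cv2.imread('pics/c_top.png');b=cv2.imread('pics/c_scene.png')
import numpy as np;m=np.hstack([cv2.resize(a,(400,400)),cv2.resize(b,(400,400))]);cv2.imwrite('pics/m1.png',cv2.convertScaleAbs(m,alpha=1.3))"
```

```text
levels [ 47.  56. 105. 134.]
top [259.1 136.9] 29 [ 0.6577 -0.0325  0.075 ]
top [240.8 139.7] 30 [0.6498 0.0234 0.075 ]
top [276.4 143.7] 25 [ 0.6355 -0.0847  0.075 ]
top [224.5 148.6] 86 [0.6228 0.0729 0.075 ]
top [288.2 158.4] 23 [ 0.5895 -0.119   0.075 ]
top [217.3 166.3] 85 [0.5685 0.0949 0.075 ]
top [255.3 175.2] 20 [ 0.5395 -0.0185  0.075 ]
top [220.1 185.5] 82 [0.5103 0.0866 0.075 ]
top [232.5 200.8] 80 [0.4636 0.0503 0.075 ]
top [270.6 204.7] 79 [ 0.4501 -0.0623  0.075 ]
top [251. 208.] 79 [ 0.4415 -0.004   0.075 ]
[ 0.55253732 -0.01857469 -1.7063216 ] -97.76502606782782 [0.009  0.0094 0.009  0.0006 0.009  0.0006 0.102  0.0018 0.0025 0.004
 0.0031]
levels [  2.   9.  58. 125.]
scene [245.2 181.5] 150 [ 0.4534 -0.0088  0.075 ]
scene [267.3 180.6] 128 [0.4727 0.0481 0.075 ]
scene [226.  189.5] 161 [ 0.4618 -0.0671  0.075 ]
scene [285.8 189.6] 161 [0.5213 0.0816 0.075 ]
scene [261.9 194.7] 66 [0.5143 0.0151 0.075 ]
scene [298.  204.1] 170 [0.5792 0.0899 0.075 ]
scene [213.9 204.2] 199 [ 0.4987 -0.1131  0.075 ]
scene [299.5 222. ] 181 [0.6338 0.0681 0.075 ]
scene [212.1 223.5] 142 [ 0.557  -0.1369  0.075 ]
scene [222.5 240.3] 148 [ 0.6152 -0.1292  0.075 ]
scene [288.1 240.6] 146 [0.6748 0.018  0.075 ]
scene [243.  250.7] 149 [ 0.6617 -0.0936  0.075 ]
scene [267.6 250.6] 148 [ 0.6832 -0.0392  0.075 ]
[ 0.5684262 -0.0243917 -1.6830838] -96.43359851087119 [0.0028 0.0053 0.0035 0.0013 0.048  0.0021 0.0557 0.0029 0.0023 0.001
 0.0037 0.0012 0.0019]
```

View pics/m1.png

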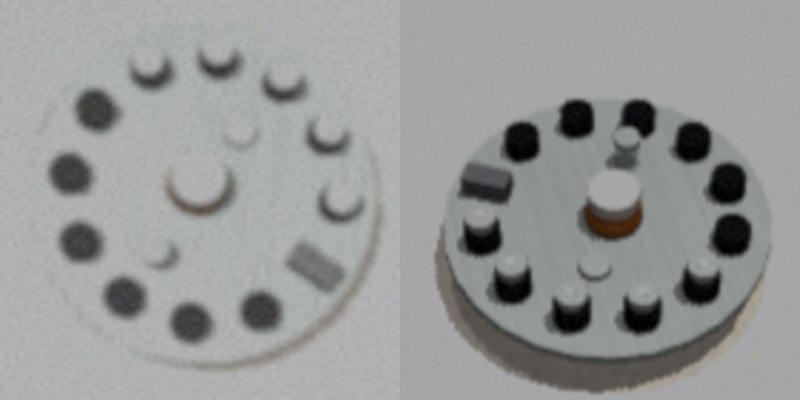

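The crops show six dark empty sleeves, which look like full dark cylinders, plus the block and five capped vials. I'll refit the six empty sleeves as cylinder silhouettes.

```bash
cat > fit2.py <<'E'
from fit import *
a=np.linspace(0,2*np.pi,40,endpoint=False);C=np.c_[.0165*np.cos(a),.0165*np.sin(a)]
def pred(s,P):
    q=np.vstack([proj(s,np.c_[C+P,np.full(40,z)]) for z in(.052,.075)]).astype(np.float32)
    m=cv2.moments(cv2.convexHull(q));return np.array([m["m10"],m["m01"]])/m["m00"]
def pos(v,k): t=v[2]+np.radians(30*k);return v[:2]+.115*np.array([np.cos(t),np.sin(t)])
S={};O=[]
for nm,R in(("top",56),("scene",70)):
    s=S[nm]=r.snapshot(nm);_,b=blobs(s,proj(s,[.55,-.02,.06])[0],R)
    O.append((s,[p for p,_ in b]))
def fit(O,v0=[.555,-.02,np.radians(-97)]):
    ms=[]
    for s,ps in O:
        for k in range(5,11):
            q=pred(s,pos(v0,k));d=np.linalg.norm(np.array(ps)-q,axis=1);
            if d.min()<6: ms.append((s,k,ps[d.argmin()]))
    res=lambda v:np.concatenate([pred(s,pos(v,k))-p for s,k,p in ms])
    f=least_squares(res,v0,loss="soft_l1",x_scale=[.01,.01,.05],diff_step=1e-4)
    return f.x,len(ms),np.abs(res(f.x)).max()
for o in([O[0]],[O[1]],O):
    x,n,e=fit(o);print(x.round(4),np.degrees(x[2]).round(2),n,e)
print("vials",[pos(x,k).round(4).tolist() for k in range(5)],"index",pos(x,-1).round(4))
for nm,s in S.items():
    f=cv2.resize(s["frame"][:,:,::-1],None,fx=6,fy=6,interpolation=cv2.INTER_CUBIC).copy()
    for k in range(-1,5):
        z=.076 if k<0 else .0925
        q=proj(s,np.c_[C*14.5/16.5+pos(x,k),np.full(40,z)])
        cv2.polylines(f,[np.int32((q+.5)*6)],True,(0,0,255),1)
    c=proj(s,[*x[:2],.06])[0]*6; X,Y=int(c[0]),int(c[1])
    S[nm]=cv2.resize(f[Y-380:Y+380,X-380:X+380],(400,400),interpolation=cv2.INTER_AREA)
cv2.imwrite("pics/m2.png",np.hstack(list(S.values())))
E
python3 fit2.py
```

```text
levels [ 48.  56. 105. 134.]
levels [  2.   9.  58. 125.]
[ 0.5565 -0.0183 -1.6928] -96.99 6 0.12434051905955812
[ 0.5568 -0.019  -1.6934] -97.02 6 0.7287297841075429
[ 0.5566 -0.0186 -1.6932] -97.01 12 0.6436561277061514
vials [[0.5425, -0.1328], [0.6015, -0.1245], [0.6484, -0.0879], [0.6707, -0.0327], [0.6624, 0.0263]] index [ 0.4873 -0.1105]
```

View pics/m2.png

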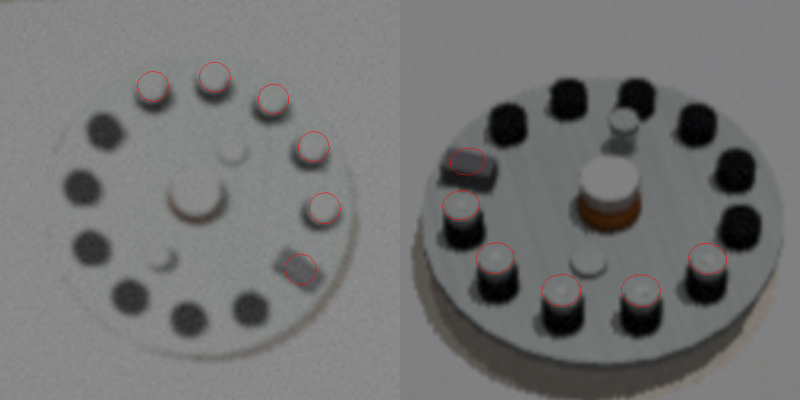

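The fit agrees between cameras to within 1 mm, and the cap outlines overlay well. I'll shut the gripper and travel high towards vial 1.

{"api": "move_arm", "payload": {
  "targets": [
    [[0,0,0,0.019,-0.045,0,0],[0,0,0,0.019,-0.045,0,0],[0,0,0,0.019,-0.045,0,0],[0,0,0,0.019,-0.045,0,0],[0,0,0,0.019,-0.045,0,0]]
  ],
  "force": 10
}}

```text
clock: 1.75
tool_pos: [0.3272, 0.3555, 0.2499]
eef_rot: [0.826, 0.564, 0.002, -0.005]
contact_force: [1.6, 0.2, -0.1]
opening: 0.571
```

{"api": "move_arm", "payload": {
  "targets": [
    [[0,0,0,0.019,-0.045,0,0],[0,0,0,0.019,-0.045,0,0],[0,0,0,0.019,-0.045,0,0],[0,0,0,0.019,-0.045,0,0],[0,0,0,0.019,-0.045,0,0]]
  ]
}}

```text
clock: 2.25
tool_pos: [0.4243, 0.1249, 0.2512]
eef_rot: [0.825, 0.564, 0.005, -0.004]
contact_force: [1.4, -0.3, -1.1]
opening: 0.116
```

{"api": "move_arm", "payload": {
  "targets": [
    [[0,0,0,0.021,-0.044,0,0],[0,0,0,0.021,-0.044,0,0],[0,0,0,0.021,-0.044,0,0],[0,0,0,0.021,-0.044,0,0],[0,0,0,0.021,-0.044,0,0]]
  ]
}}

```text
clock: 2.75
tool_pos: [0.531, -0.1015, 0.2527]
eef_rot: [0.826, 0.564, 0.006, -0.003]
contact_force: [0.2, 1.3, -1.1]
opening: 0.005
```

{"api": "move_arm", "payload": {
  "targets": [
    [[0,0,0,0.012,-0.036,-0.02,0],[0,0,0,0,0,-0.04,0],[0,0,0,0,0,-0.03,0],[0,0,0,0,0,0,0]]
  ]
}}

```text
clock: 3.15
tool_pos: [0.5474, -0.1515, 0.1613]
eef_rot: [0.83, 0.557, 0.008, 0.002]
contact_force: [-1.4, 0.5, 0.4]
opening: 0.005
```

{"api": "move_arm", "payload": {
  "targets": [
    [[0,0,0,-0.005,0.019,0,0],[0,0,0,0,0,-0.02,0],[0,0,0,0,0,-0.02,0],[0,0,0,0,0,0,0]]
  ]
}}

```text
clock: 3.55
tool_pos: [0.5451, -0.1309, 0.125]
eef_rot: [0.83, 0.558, 0.011, 0.004]
contact_force: [-1.1, 0.7, -0.3]
opening: 0.001
```

Run:
```python
from h import *
s=r.snapshot("scene");f=s["frame"];st=r.get_state();print(st["tool_pos"],st["contact_force"])
a=cv2.resize(f[140:280,170:350,::-1],None,fx=4,fy=4,interpolation=cv2.INTER_CUBIC);cv2.imwrite("pics/a1.png",a)
```

```text
[ 0.54611313 -0.13115663  0.1261839 ] [ 0.96478752  0.16747437 -0.94104648]
```

View pics/a1.png

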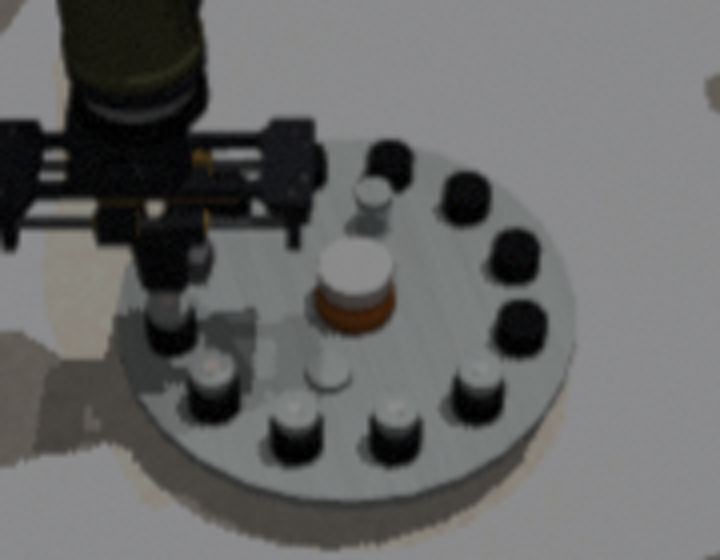

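Shut fingers hover over vial 1 at crop position (170,280). I'll correct the small tilt and offset, then press in small steps.

{"api": "move_arm", "payload": {
  "targets": [
    [[-0.006,0.022,0,-0.003,-0.002,-0.012,0],[0,0,0,0,0,-0.006,0],[0,0,0,0,0,-0.004,0],[0,0,0,0,0,-0.003,0]]
  ]
}}

```text
clock: 4.0
tool_pos: [0.5458, -0.1337, 0.1036]
eef_rot: [0.83, 0.557, 0.002, 0.003]
contact_force: [0.7, 0.1, 0.3]
opening: 0.005
```

{"api": "move_arm", "payload": {
  "targets": [
    [[0,0,0,0,0,-0.003,0],[0,0,0,0,0,-0.002,0]]
  ]
}}

```text
clock: 4.2
tool_pos: [0.5458, -0.1337, 0.0988]
eef_rot: [0.83, 0.557, 0.002, 0.003]
contact_force: [-1.7, 0.0, 3.4]
opening: 0.005
```

In contact, with 3.4 N pushing the vial down.

{"api": "move_arm", "payload": {
  "targets": [
    [[0,0,0,-0.001,0,-0.003,0],[0,0,0,0,0,-0.002,0]]
  ]
}}

```text
clock: 4.4
tool_pos: [0.5458, -0.1338, 0.0953]
eef_rot: [0.83, 0.557, 0.003, 0.004]
contact_force: [-7.1, 1.8, 29.1]
opening: 0.004
```

{"api": "move_arm", "payload": {
  "targets": [
    [[0,0,0,0,0,-0.002,0]]
  ]
}}

```text
clock: 4.5
tool_pos: [0.5459, -0.1338, 0.0953]
eef_rot: [0.83, 0.557, 0.003, 0.005]
contact_force: [-6.1, 0.3, 28.9]
opening: 0.004
```

Firm stop at TCP z 0.0953, so the fingertip is at 0.0843: vial 1 is home. On to vial 2.

{"api": "move_arm", "payload": {
  "targets": [
    [[0,0,0,0,0,0.016,0],[0,0,0,0.02,0.003,0,0],[0,0,0,0.02,0.003,0,0],[0,0,0,0.012,0.003,0,0],[0,0,0,0,0,0,0]]
  ]
}}

```text
clock: 5.0
tool_pos: [0.5977, -0.1252, 0.1119]
eef_rot: [0.831, 0.557, 0.003, 0.005]
contact_force: [-0.4, -0.7, 0.1]
opening: 0.005
```

{"api": "move_arm", "payload": {
  "targets": [
    [[0,0,0,0.004,0.001,-0.005,0],[0,0,0,0,0,-0.004,0],[0,0,0,0,0,-0.003,0],[0,0,0,0,0,-0.002,0],[0,0,0,0,0,-0.001,0]]
  ]
}}

```text
clock: 5.5
tool_pos: [0.6016, -0.1243, 0.0961]
eef_rot: [0.831, 0.557, 0.003, 0.005]
contact_force: [1.2, 0.8, 2.7]
opening: 0.005
```

{"api": "move_arm", "payload": {
  "targets": [
    [[0,0,0,0,0,-0.001,0],[0,0,0,0,0,-0.001,0]]
  ]
}}

```text
clock: 5.7
tool_pos: [0.6016, -0.1243, 0.0954]
eef_rot: [0.831, 0.557, 0.003, 0.005]
contact_force: [-1.5, 0.2, 13.8]
opening: 0.009
```

Vial 2 is at its stop with 13.8 N. Next is vial 3.

{"api": "move_arm", "payload": {
  "targets": [
    [[0,0,0,0,0,-0.001,0],[0,0,0,0,0,0.016,0],[0,0,0,0.018,0.014,0,0],[0,0,0,0.018,0.014,0,0],[0,0,0,0.009,0.007,0,0]]
  ]
}}

```text
clock: 6.2
tool_pos: [0.6414, -0.0927, 0.1105]
eef_rot: [0.832, 0.555, -0.002, 0.004]
contact_force: [-0.3, -0.2, -0.0]
opening: 0.006
```

{"api": "move_arm", "payload": {
  "targets": [
    [[0,0,0,0,0,0,0]]
  ]
}}

```text
clock: 6.3
tool_pos: [0.6416, -0.0914, 0.11]
eef_rot: [0.832, 0.555, -0.002, 0.004]
contact_force: [-0.7, 0.3, -0.5]
opening: 0.007
```

{"api": "move_arm", "payload": {
  "targets": [
    [[0,0,0,0.007,0.003,-0.002,0],[0,0,0,0,0,-0.005,0],[0,0,0,0,0,-0.003,0],[0,0,0,0,0,-0.002,0],[0,0,0,0,0,-0.001,0]]
  ]
}}

```text
clock: 6.8
tool_pos: [0.6475, -0.0898, 0.0959]
eef_rot: [0.832, 0.555, -0.003, 0.003]
contact_force: [-0.3, 1.7, 2.9]
opening: 0.005
```

{"api": "move_arm", "payload": {
  "targets": [
    [[0,0,0,0,0,-0.001,0],[0,0,0,0,0,-0.001,0]]
  ]
}}

```text
clock: 7.0
tool_pos: [0.6475, -0.0898, 0.0955]
eef_rot: [0.832, 0.554, -0.003, 0.003]
contact_force: [-2.6, 0.9, 11.5]
opening: 0.005
```

Vial 3 is at its stop. Vial 4 at (0.6707, −0.0327) is next, a shift of (0.023, 0.057).

{"api": "move_arm", "payload": {
  "targets": [
    [[0,0,0,0,0,-0.001,0],[0,0,0,0,0,0.016,0],[0,0,0,0.01,0.021,0,0],[0,0,0,0.01,0.021,0,0],[0,0,0,0.004,0.012,0,0]]
  ]
}}

```text
clock: 7.5
tool_pos: [0.6691, -0.0418, 0.1137]
eef_rot: [0.834, 0.551, -0.007, 0.005]
contact_force: [0.9, 0.6, -0.4]
opening: 0.005
```

{"api": "move_arm", "payload": {
  "targets": [
    [[0,0,0,0,0,0,0]]
  ]
}}

```text
clock: 7.6
tool_pos: [0.6693, -0.0396, 0.114]
eef_rot: [0.834, 0.552, -0.006, 0.004]
contact_force: [-1.2, -0.6, -0.3]
opening: 0.003
```

{"api": "move_arm", "payload": {
  "targets": [
    [[0,0,0,0.001,0.007,-0.003,0],[0,0,0,0,0,-0.006,0],[0,0,0,0,0,-0.004,0],[0,0,0,0,0,-0.003,0],[0,0,0,0,0,-0.001,0]]
  ]
}}

```text
clock: 8.1
tool_pos: [0.6697, -0.0351, 0.0966]
eef_rot: [0.834, 0.551, -0.007, 0.005]
contact_force: [-0.5, 0.4, 3.8]
opening: 0.001
```

{"api": "move_arm", "payload": {
  "targets": [
    [[0,0,0,0,0,-0.001,0],[0,0,0,0,0,-0.001,0]]
  ]
}}

```text
clock: 8.3
tool_pos: [0.6697, -0.0351, 0.0955]
eef_rot: [0.834, 0.551, -0.006, 0.005]
contact_force: [-3.0, 2.0, 14.0]
opening: 0.004
```

Vial 4 is at its stop. Vial 5 is last.

{"api": "move_arm", "payload": {
  "targets": [
    [[0,0,0,0,0,-0.001,0],[0,0,0,0,0,0.016,0],[0,0,0,-0.003,0.024,0,0],[0,0,0,-0.003,0.024,0,0],[0,0,0,-0.001,0.014,0,0]]
  ]
}}

```text
clock: 8.8
tool_pos: [0.6623, 0.0203, 0.1137]
eef_rot: [0.837, 0.547, -0.009, 0.008]
contact_force: [-0.2, -0.1, -1.1]
opening: 0.001
```

{"api": "move_arm", "payload": {
  "targets": [
    [[0,0,0,0,0,0,0]]
  ]
}}

```text
clock: 8.9
tool_pos: [0.6621, 0.0228, 0.1141]
eef_rot: [0.836, 0.549, -0.008, 0.007]
contact_force: [0.5, 1.1, 0.6]
opening: 0.007
```

{"api": "move_arm", "payload": {
  "targets": [
    [[0,0,0,0,0.004,-0.003,0],[0,0,0,0,0,-0.006,0],[0,0,0,0,0,-0.004,0],[0,0,0,0,0,-0.003,0],[0,0,0,0,0,-0.001,0]]
  ]
}}

```text
clock: 9.4
tool_pos: [0.6628, 0.0236, 0.0964]
eef_rot: [0.837, 0.547, -0.008, 0.008]
contact_force: [-0.6, 2.0, 2.9]
opening: 0.009
```

{"api": "move_arm", "payload": {
  "targets": [
    [[0,0,0,0,0,-0.001,0],[0,0,0,0,0,-0.001,0],[0,0,0,0,0,-0.001,0]]
  ]
}}

```text
clock: 9.7
tool_pos: [0.6628, 0.0236, 0.0956]
eef_rot: [0.837, 0.547, -0.008, 0.008]
contact_force: [-2.9, 2.2, 8.3]
opening: 0.006
```

{"api": "move_arm", "payload": {
  "targets": [
    [[0,0,0,0,0,-0.002,0],[0,0,0,0,0,-0.001,0]]
  ]
}}

```text
clock: 9.9
tool_pos: [0.6628, 0.0236, 0.0956]
eef_rot: [0.837, 0.547, -0.008, 0.008]
contact_force: [-1.6, 1.1, 5.1]
opening: 0.003
```

{"api": "move_arm", "payload": {
  "targets": [
    [[0,0,0,0,0,-0.003,0]]
  ]
}}

```text
clock: 10.0
tool_pos: [0.6629, 0.0236, 0.0953]
eef_rot: [0.837, 0.546, -0.008, 0.008]
contact_force: [-9.0, 2.0, 29.2]
opening: 0.005
```

At 29 N and z 0.0953 the stop is confirmed, the same height as for vial 1. I'll lift straight up, move off and check.

{"api": "move_arm", "payload": {
  "targets": [
    [[0,0,0,0,0,0.02,0],[0,0,0,0,0,0.045,0],[0,0,0,0,0,0.045,0],[0,0,0,0,0,0.045,0],[0,0,0,-0.02,0.04,0,0]]
  ]
}}

```text
clock: 10.5
tool_pos: [0.6433, 0.0509, 0.2537]
eef_rot: [0.841, 0.54, -0.012, 0.013]
contact_force: [1.0, -0.1, -0.8]
opening: 0.008
```

{"api": "move_arm", "payload": {
  "targets": [
    [[0,0,0,-0.024,0.043,0,0],[0,0,0,-0.024,0.043,0,0],[0,0,0,-0.024,0.043,0,0],[0,0,0,-0.024,0.043,0,0],[0,0,0,-0.024,0.043,0,0]]
  ]
}}

```text
clock: 11.0
tool_pos: [0.5223, 0.2642, 0.2552]
eef_rot: [0.845, 0.534, -0.01, 0.017]
contact_force: [1.0, 0.4, -0.2]
opening: 0.005
```

{"api": "move_arm", "payload": {
  "targets": [
    [[0,0,0,-0.024,0.043,0,0],[0,0,0,-0.024,0.043,0,0],[0,0,0,0,0,0,0],[0,0,0,0,0,0,0]]
  ]
}}

```text
clock: 11.4
tool_pos: [0.4676, 0.3593, 0.2543]
eef_rot: [0.842, 0.539, -0.01, 0.016]
contact_force: [1.1, -0.7, -0.2]
opening: 0.006
```

Run:
```python
from h import *
print(r.get_state()["tool_pos"])
s=r.snapshot("scene");f=s["frame"]
a=cv2.resize(f[165:285,180:330,::-1],None,fx=5,fy=5,interpolation=cv2.INTER_CUBIC);cv2.imwrite("pics/a2.png",cv2.convertScaleAbs(a,alpha=1.3))
s=r.snapshot("top");b=cv2.imread("pics/top.png")
cv2.imwrite("pics/t2.png",s["frame"][:,:,::-1])
```

```text
[0.46763313 0.35925933 0.25434546]
```

View pics/a2.png

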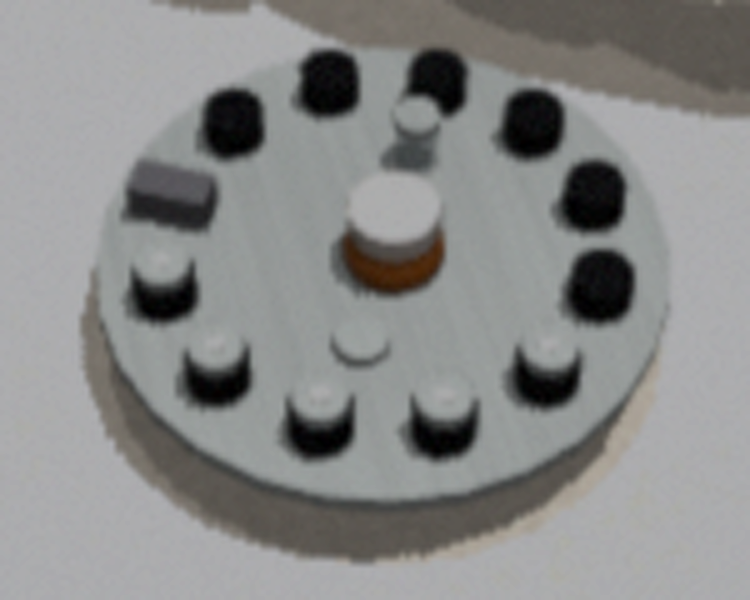

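View pics/t2.png

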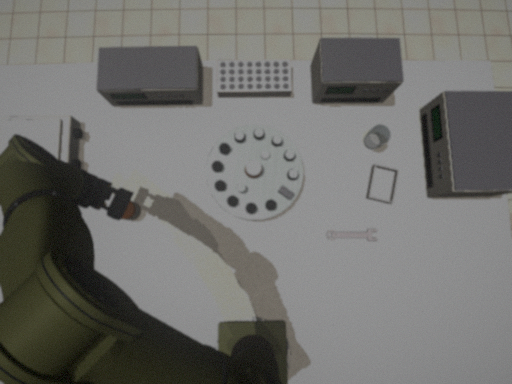

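All five caps, at crop positions (163,265), (217,350), (320,400), (445,400) and (548,350), look equally seated. No glass shows, and the loose items are where they were. The hand is clear, at 0.25 m.

```bash
python3 -c "
from plant import r
r.finish_job();print(r.get_state()['clock'])"
```

```text
the job is handed in; nothing more can be done
the job is handed in; nothing more can be done
```

All five vials are pressed home, in order from the one next to the index block, in a single pass with the gripper shut. The job was handed in at about 11.5 s. Between vials the fingertips stayed over the row, about 20 mm above the seated caps.

- **Seating:** Each vial met a firm stop at TCP height 0.0953–0.0955 m, which puts the fingertips at about 84 mm. The last readings were 29 N on vials 1 and 5, and 11–14 N on vials 2 to 4, all well above the 3.5 N friction.
- **Disagreement on vial 5:** Its force reading fell from 8 N to 5 N at 0.0956 m without further movement. I pressed again, and it held at 0.0953 m with 29 N.
- **Last pictures:** No bare glass shows under any cap, and the jar, spare vial, spare cap, beaker, tray and wrench stand where they were. The arm partly hides the bottle in the top view. The hand passed over it with more than 0.1 m clearance and never went near its height.
- **Limit of the check:** The pictures resolve only about 2 mm, so the exact seating rests on the height and force readings.

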